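# Dispense one washer from the bench feeder into the kit tray

## Task

Press the black knob of the washer feeder fully home once and let it spring back, so that one single washer comes out onto the landing plate, then nudge that washer sideways off the plate with a fingertip so that it drops into the rectangular kit tray, not the round dish on the other side. Pick nothing up, and leave the other washers in the magazine and the things lying about on the bench where they are.

Things in the scene. Friction and masses are not known exactly. Their poses are not given: they have to be found in the camera images.
- feeder: Washer feeder screwed to the bench. Origin: on the bench under the magazine axis; +x is the way washers are pushed out, +y left of that, z up. Square magazine with open windows, 48 mm wide, top at z = 92 mm. Base 50 mm wide, x = -95 to 93 mm, 28 mm high. Grey ram housing behind the magazine to x = -90 mm, 46 mm wide, top z = 50 mm, on a flange 92 mm wide, its screw heads up to z = 15 mm.
- plunger (a joint): Plunger travel along the feeder's +x (m): 0 at rest, 0.060 fully home at its stop. About 5 N starts it, about 8 to 10 N brings it home; released, it springs back within 0.5 s. One full press pushes the bottom washer out and leaves it on the landing plate, centre 57 to 71 mm ahead of the magazine axis; then the next washer drops into place, so a second press brings a second washer.
- knob_face (a point): Centre of the outer face of the plunger's round black palm knob, pressed towards the feeder's +x. Knob 40 mm across, slightly domed, axis level and 40 mm above the bench (z 20 to 60 mm). Face at x = -177.5 mm in the feeder's frame at rest, -117.5 mm when pressed home; the bench behind it is free.
- magazine (a point): Point on the feeder's floor (32 mm above the bench) on the magazine axis, where the bottom washer lies at the start.
- landing (a point): Point on the top of the landing plate, 58 mm ahead of the magazine axis. The plate is flat steel, top 32 mm above the bench, flush with the magazine floor, in the feeder's frame from the magazine front (x = 24 mm) to x = 93 mm and y = -42 to 42 mm. Both sides (y = -42 and 42 mm) are open edges; along the front edge (x = 90 to 93 mm) runs a lip 5 mm high.
- washer1_c (a point): Centre of the bottom washer in the magazine, the one that will come out: a plain flat steel washer, 38 mm across, 8 mm thick, with a 17 mm hole, 58 g, loose. At the start its centre is 36 mm above the bench on the magazine axis.
- washer2_c (a point): Centre of the second washer from the bottom (same kind), to stay in the magazine.
- washer3_c (a point): Centre of the third washer from the bottom (same kind), to stay in the magazine.
- washer4_c (a point): Centre of the fourth washer from the bottom (same kind), to stay in the magazine.
- washer5_c (a point): Centre of the fifth washer from the bottom (same kind), to stay in the magazine.
- washer6_c (a point): Centre of the top washer (same kind), to stay in the magazine.
- kit_tray: Grey rectangular tray, fixed, 150 mm long (x, parallel to the feeder's x), 110 wide (y), 25 high, walls and floor 3 mm; a bolt and two nuts lie fixed at its short ends. Origin: centre of underside. It stands along one open side of the landing plate, left or right as it comes: y = +87 or -87 mm in the feeder's frame, its rim tucked 10 mm under the plate's edge to catch a washer pushed off there.
- dish: Round steel dish for reject parts, 110 mm across, 25 mm high, fixed. Origin: centre of its underside. It stands likewise along the other open side of the landing plate. The washer must not go in here.
- carton_a: Bystander: yellow and black carton, 56 x 56 x 62 mm high, standing beside the feeder. Origin: centre of its underside.
- socket: Bystander: deep steel wrench socket, 32 mm across, 60 mm high, standing beside the feeder. Origin: centre of its underside.
- tape_roll: Bystander: roll of grey tape lying flat beside the feeder's knob, 92 mm across, 48 mm high. Origin: centre of its underside.
- carton_b: Bystander: larger yellow and black carton, 75 x 60 x 85 mm high. Origin: centre of its underside.
- phone: Bystander: black telephone lying flat, 148 x 72 x 9 mm. Origin: centre of its underside.
- wrench: Bystander: steel wrench lying flat. Origin: underside, near its middle.
- dial_gauge: Bystander: dial gauge lying on its back, dial 58 mm across and 19 mm high with a stem 72 mm long. Origin: centre of the underside of the dial.
- washer1: The same bottom washer; origin: centre of its underside.

How it is judged:
On the way, in this order (a step that is already met when the one before it is completed fails the run):
1. the plunger is pressed fully home and the bottom washer is pushed out of the magazine (value of joint plunger above 0.054 m and x of washer1_c in the frame of feeder above 0.045 m).
2. the plunger has sprung back and the single washer lies on the landing plate (value of joint plunger below 0.006 m and x of washer1_c in the frame of feeder between 0.045 and 0.09 m and y of washer1_c in the frame of feeder between -0.042 and 0.042 m and z of washer1_c in the frame of feeder above 0.032 m and horizontal distance between each of washer2_c, washer3_c, washer4_c, washer5_c, washer6_c and magazine below 0.01 m), for 0.1 s.
At the end, for the whole second after the job is handed in: The dispensed washer lies at rest inside the rectangular kit tray (its centre inside the walls and lower than the rim), the plunger is back out (within 6 mm of rest) and the other five washers are still in the magazine (within 10 mm of its axis) (x of washer1_c in the frame of kit_tray between -0.07 and 0.07 m and y of washer1_c in the frame of kit_tray between -0.05 and 0.05 m and z of washer1_c in the frame of kit_tray between 0 and 0.024 m and linear speed of washer1 below 0.02 m/s and value of joint plunger below 0.006 m and horizontal distance between each of washer2_c, washer3_c, washer4_c, washer5_c, washer6_c and magazine below 0.01 m); the robot touches nothing.
It fails at once if a second washer leaves the magazine (horizontal distance between any of washer2_c, washer3_c, washer4_c, washer5_c, washer6_c and magazine above 0.012 m).
It fails at once if the dispensed washer is lifted (its centre rises more than 12 mm above where it lies on the plate) (height (world z) of washer1_c above 0.048 m).
It fails at once if a washer in the magazine is lifted by more than 10 mm (height (world z) of washer2_c above 0.054 m or height (world z) of washer3_c above 0.062 m or height (world z) of washer4_c above 0.07 m or height (world z) of washer5_c above 0.078 m or height (world z) of washer6_c above 0.086 m).
It fails at once if the washer falls into the round dish (horizontal distance between washer1_c and dish below 0.05 m and height (world z) of washer1_c below 0.022 m).
It fails at once if a bystander is shoved by more than 20 mm or lifted (distance of any of carton_a, carton_b, socket, tape_roll, phone, wrench, dial_gauge from where it was at the start of the episode above 0.02 m).
It also fails if it takes over 43 s, if anything falls off the work surface, if the arm or the gripper's body presses on something with over 40 N, if the wrist force passes 120 N, or if a joint passes its speed limit or range.

## Robot

A 6-joint arm with a two-finger parallel gripper is mounted at the origin on the work surface. World frame = base frame: x ahead of the robot, y to its left, z up, the work surface at z = 0. Lengths are in m, angles in rad, forces in N, time in s.
With the tool pointing down it reaches from about 0.3 to 0.775 m from the base axis. Payload 14.6 kg.
Tool frame: the origin (TCP) lies midway between the tips of the shut fingers; the grasp point (between the pads) lies 19 mm behind it; z points along the fingers, y is the line along which they close (so a half turn about z gives the same grasp; the last joint's range is limited). The gripper opens to 85 mm and grips with 20 to 120 N. Pads are 22 mm wide; open, the fingers measure 114 mm over their backs; the gripper's body (76 mm by 85 mm) begins 54 mm behind the grasp point. The pads swing forward as they close: fully open they stand 13 mm farther back than shut.
Start: joints at [1.088, 0.3, 1.521, -0, 1.321, -0.067], TCP at [0.222, 0.503, 0.231] pointing down, gripper open.
Joint ranges: [-3.03, 3.03], [-0.79, 2.21], [0.23, 2.52], [-1.04, 4.18], [0, 3.07], [-2.55, 2.55]. Speed limits (rad/s): [2.22, 2.22, 2.57, 3.14, 3.14, 3.14].

## Interface

Orientations are given as a unit quaternion [x, y, z, w].
In Python, from bench import r, snapshot, camera_params gives the robot as it stands.
- The arm moves only by the tool move_arm, never from a script. Its argument "moves" is a list of rows, each a list of 6 numbers: the shift along the world's x, y, z in mm, then the turn, a rotation vector about the world's x, y, z in degrees. A call has 1 to 12 rows; each row is the pose to reach, as a shift and turn from the pose commanded when the call began; what a row does not reach only later rows make up. A row lasts 1/8 s, in which the tool goes at most 62.5 mm and 10.7 degrees, less where a joint would pass 70% of its speed; a pose out of reach is approached as far as the arm can. A call with a gripper value outside its range is refused whole. "hand" is the closure in counts, from 0 (fully open) to 255 (shut), set as the call begins (left out, the last holds). The fingers move at their own pace and stop on an object; "force" is the grip in N (left out, the last holds). Time passes only in rows, so rows that repeat a pose let the fingers close. It gives the time, the measured TCP pose, the force, the opening and the grip force at its end, in the units of the state.
- r.get_state(): the state, without advancing time (a new reading comes with each control period).
- snapshot(name): name is "scene" or "top"; returns the picture (384x512x3 uint8, red, green, blue); there is no depth.
- camera_params(name): a dict with "fovy" (degrees; the focal length in pixels is half the picture's height over the tangent of half this angle, whatever the lens; pixels are square), "cx", "cy" (the principal point, pixels), "dist" ([k1, k2, p1, p2, k3] as OpenCV has them; the pictures are not rectified), "cam_to_world" (4x4, takes a point from camera to world coordinates). Camera axes: x right, y down, z forward; pixel columns grow to the right and rows downward; lengths in m; the calibration is good to about 2 mm. A picture is of the moment at which its call begins. camera_params takes no time and is no camera call.
- r.job_done(): hands the job in; it is judged then, once.
The state is a dict: "time_s": time; "qpos": joint angles; "dq": joint speeds; "effort": joint torques, N m; "tool_pos": TCP position; "tcp_rot": TCP orientation; "wrist_force": force on the tool from outside, world axes, zero at the start; "torque": the same for the moment, N m; "grip_width": finger opening in m; "finger_force": force on a finger pad.
Only numpy, scipy, OpenCV 4.12 (cv2) and the standard library are available. Lean on these libraries where they do the work, as an engineer would, in place of code of your own. Each camera call takes 0.05 s, during which the arm holds its last target. There are 200 camera calls.

## Working session

There is one attempt and no reset: what is moved stays moved. The work goes in short steps, Python scripts to look and compute and a tool call to move; the robot and the scene stay as the last step left them, time stands still between calls to the robot, and variables do not carry over. Pictures are saved under pics/ and viewed, at most 10 in all, crops included, and the job is handed in when it is done.

Besides the shell and the picture viewer there is one more tool, called as a command line: name --pt "numbers of a row" for each row, then --argument value for the rest. move_arm: Moves the arm, as the interface text tells. Its arguments: {"type":"object","properties":{"moves":{"type":"array"},"hand":{"type":"number"},"force":{"type":"number"}},"required":["moves"]}

```bash
mkdir -p pics
cat > h.py <<'E'
import numpy as np, cv2
from bench import r, snapshot, camera_params
def ray(name,uv,z):
    p=camera_params(name); f=192/np.tan(np.radians(p["fovy"]/2))
    K=np.array([[f,0,p["cx"]],[0,f,p["cy"]],[0,0,1.]])
    n=cv2.undistortPoints(np.array(uv,float).reshape(-1,1,2),K,np.array(p["dist"],float)).reshape(-1,2)
    T=np.array(p["cam_to_world"]); d=np.c_[n,np.ones(len(n))]@T[:3,:3].T; o=T[:3,3]
    return o+d*((z-o[2])/d[:,2])[:,None]
def proj(name,P):
    p=camera_params(name); f=192/np.tan(np.radians(p["fovy"]/2))
    K=np.array([[f,0,p["cx"]],[0,f,p["cy"]],[0,0,1.]])
    Ti=np.linalg.inv(np.array(p["cam_to_world"]))
    return cv2.projectPoints(np.array(P,float).reshape(-1,1,3),cv2.Rodrigues(Ti[:3,:3])[0],Ti[:3,3],K,np.array(p["dist"],float))[0].reshape(-1,2)
def save(name,fn): 
    im=snapshot(name)[:,:,::-1].copy(); cv2.imwrite("pics/"+fn,im); return im
E
python3 - <<'E'
from h import *
for n in("top","scene"):
    save(n,n+"1.png"); print(n,np.round(np.array(camera_params(n)["cam_to_world"])[:3,3],3))
s=r.get_state(); print(s["tool_pos"],s["tcp_rot"],s["time_s"])
E
```

```text
top [0.436 0.053 1.406]
scene [1.332 0.42  0.685]
[0.22204391 0.50295019 0.23078046] [ 2.06395757e-01  9.78468452e-01 -5.13204384e-04 -1.30809343e-04] 0.1
```

View pics/top1.png

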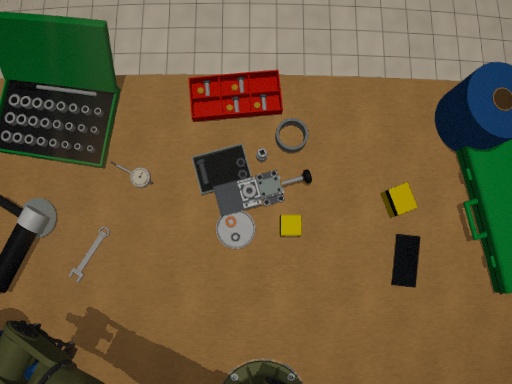

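View pics/scene1.png

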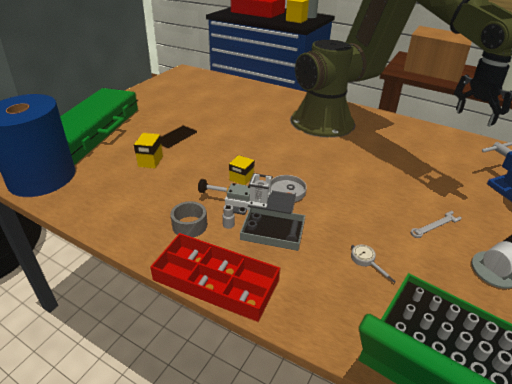

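The top view shows the feeder at about (250,190), the knob at (307,177), the kit tray at (222,168) on the far side, and the dish at (236,230) on the near side. The feeder's +x points image-left, which is world +y. I'll take a closer crop.

Run:
```python
from h import *
im=cv2.imread("pics/top1.png")
c=im[110:260,180:330]; cv2.imwrite("pics/crop1.png",cv2.resize(c,(600,600),interpolation=cv2.INTER_CUBIC))
g=im.astype(int)
# dish circle, knob dark blob, tray
gray=cv2.cvtColor(im,cv2.COLOR_BGR2GRAY)
m=(gray<45).astype(np.uint8); m[:, :190]=0; m[:,330:]=0; m[:130]=0; m[260:]=0
n,l,s,ce=cv2.connectedComponentsWithStats(m)
for i in range(1,n):
    if s[i,4]>15: print(s[i],ce[i],ray("top",[ce[i]],.04))
```

```text
[277 141  21  11  31] [285.38709677 147.77419355] [[ 0.71871719 -0.06178351  0.04      ]]
[ 194  146   56   46 1365] [220.93846154 167.21831502] [[0.66198185 0.11790232 0.04      ]]
[239 160   4   5  17] [240.41176471 161.88235294] [[0.67744035 0.06386612 0.04      ]]
[302 170  10  14  99] [306.54545455 176.27272727] [[ 0.63849244 -0.12066397  0.04      ]]
[240 172   5   4  17] [242.11764706 173.58823529] [[0.64449717 0.05884684 0.04      ]]
[280 216   1  19  19] [280. 225.] [[ 0.50244837 -0.0464151   0.04      ]]
```

View pics/crop1.png

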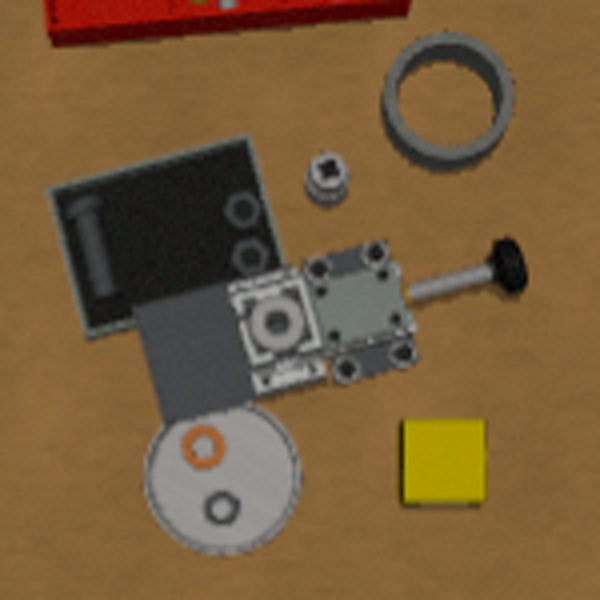

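Run:
```python
from h import *
C=lambda L:[(u/4+180-.4,v/4+110-.4) for u,v in L]
P=[ray("top",C([p]),z)[0] for p,z in [((133,310),.032),((165,424),.032),((277,322),.080)]]
F=[(93,-42),(93,42),(0,0)]
P=np.array(P)*1000; F=np.array(F,float)
pc=P[:,:2].mean(0); fc=F.mean(0)
a=(F-fc)[:,0]+1j*(F-fc)[:,1]; b=(P[:,:2]-pc)[:,0]+1j*(P[:,:2]-pc)[:,1]
yaw=np.angle((b*a.conj()).sum()); 
R=np.array([[np.cos(yaw),-np.sin(yaw)],[np.sin(yaw),np.cos(yaw)]]); o=pc-R@fc
print("fit",np.degrees(yaw),o,"res",(F@R.T+o-P[:,:2]).round(1).tolist())
t=ray("top",C([(48,188),(249,137),(88,338)]),.025)*1000
d=t[0]-t[1]; e=t[2]-t[0]; print("tray",np.degrees(np.arctan2(d[1],d[0])),np.degrees(np.arctan2(e[1],e[0]))-90+180+90,np.linalg.norm(d),np.linalg.norm(e))
k=ray("top",[(306.5,176.3)],.04)[0]*1000; print("knob",k,"in feeder",R.T@(k[:2]-o), "yaw mag->knob",np.degrees(np.arctan2(*(o-k[:2])[::-1])))
for n,p in [("face",(-177.5,0)),("land",(64,0))]: print(n,R@p+o)
for n,p in [("tape",(447,100)),("socket",(326,180)),("cartonA",(443,460))]:
  q=ray("top",C([p]),.05)[0]*1000; print(n,q,R.T@(q[:2]-o))
# check in scene view
im=cv2.imread("pics/scene1.png")
pts=[(-177.5,0,40),(93,-42,32),(93,42,32),(0,0,80),(24,-42,32),(-90,0,50)]
W=[list((R@p[:2]+o)/1000)+[p[2]/1000] for p in pts]
for s,uv in zip(pts,proj("scene",W)): print(s,uv.round(1)); cv2.circle(im,tuple(int(round(4*x)) for x in uv),4,(0,0,255),-1,shift=2) if 0 else cv2.drawMarker(im,tuple(int(round(x)) for x in uv),(0,0,255),0,3)
cv2.imwrite("pics/s2.png",cv2.resize(im[140:250,180:320],(763,600),interpolation=cv2.INTER_CUBIC))
```

```text
fit 106.49400978367292 [593.80619888  39.59582421] res [[0.6, 0.6], [-0.7, 0.0], [0.1, -0.6]]
tray 104.88299991741911 15.890531734994312 146.52868523669082 110.52120651339078
knob [ 638.41442792 -120.53582298   40.        ] in feeder [-166.20708732    2.69121786] yaw mag->knob 105.56636010068338
face [ 644.20112905 -130.5999484 ]
land [575.63563252 100.96218729]
tape [754.43007811 -77.84548585  50.        ] [-158.21207706 -120.6707527 ]
socket [696.64803874   6.62237087  50.        ] [-60.81492791 -89.24817754]
cartonA [503.19038604 -74.04874321  50.        ] [-83.2408304  119.15232854]
(-177.5, 0, 40) [198.5 185.7]
(93, -42, 32) [290.9 212.6]
(93, 42, 32) [295.3 193.8]
(0, 0, 80) [260.3 183.6]
(24, -42, 32) [265.2 208.5]
(-90, 0, 50) [228.2 187.5]
```

View pics/s2.png

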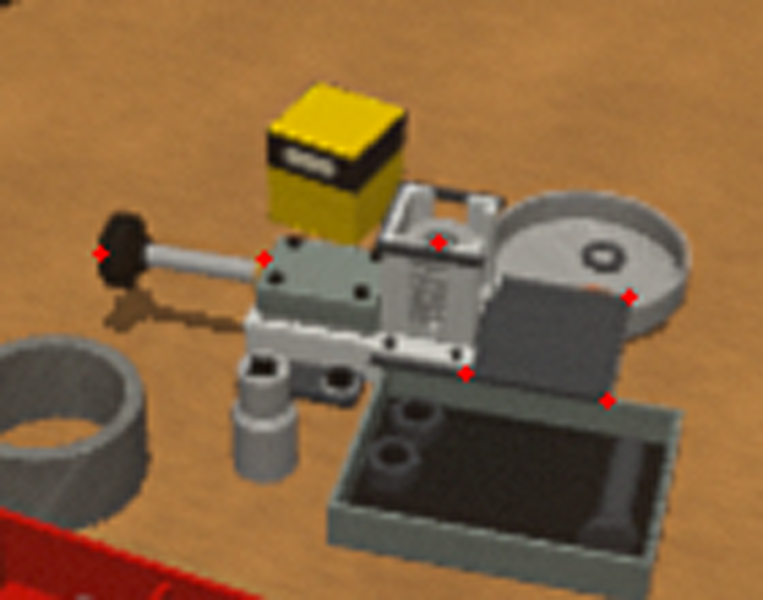

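The feeder fit projects to within a few mm in the second view, so I'm moving above the space behind the knob with the gripper shut.

move_arm --pt "32 -50 0 0 0 -5" --pt "64 -100 0 0 0 -10" --pt "96 -150 0 0 0 -15" --pt "128 -200 0 0 0 -20" --pt "160 -250 0 0 0 -25" --pt "192 -300 0 0 0 -30" --pt "224 -350 0 0 0 -35" --pt "256 -400 0 0 0 -40" --pt "288 -450 0 0 0 -45" --pt "320 -500 0 0 0 -50" --pt "352 -550 0 0 0 -50.5" --pt "384 -600 0 0 0 -50.5" --hand 255

```text
time_s: 1.6
tool_pos: [0.6069, -0.0987, 0.231]
tcp_rot: [0.604, 0.797, -0.0, -0.0]
wrist_force: [0.7, 0.8, 0.5]
grip_width: 0.0002
finger_force: 0.0
```

move_arm --pt "24 -35 -20 0 0 0" --pt "48 -75 -50 0 0 0" --pt "48 -75 -90 0 0 0" --pt "48 -75 -90 0 0 0" --pt "48 -75 -90 0 0 0"

```text
time_s: 2.22
tool_pos: [0.6546, -0.1716, 0.1431]
tcp_rot: [0.604, 0.797, 0.0, 0.001]
wrist_force: [0.2, 0.2, 1.1]
grip_width: -0.0002
finger_force: 0.0
```

Run:
```python
from h import *
s=r.get_state(); print(s["time_s"],s["tool_pos"].round(4),s["tcp_rot"].round(4),s["wrist_force"].round(2),s["qpos"].round(2),s["grip_width"])
im=save("scene","s3.png"); cv2.imwrite("pics/s3c.png",cv2.resize(im[100:250,130:330],(800,600),interpolation=cv2.INTER_CUBIC))
```

```text
2.225 [ 0.6546 -0.1716  0.1431] [6.038e-01 7.971e-01 3.000e-04 8.000e-04] [0.23 0.17 1.12] [-0.31  0.66  1.21  0.    1.27 -0.58] -0.0002065290768205165
```

View pics/s3c.png

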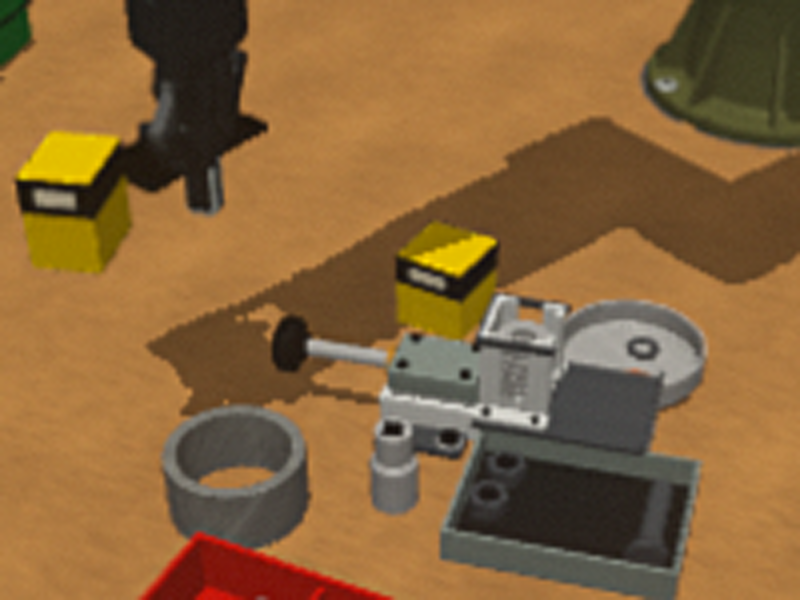

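The fingers hang behind the knob in line with its axis (the knob is at (290,343) in the crop), and the way down is free. Next I descend, then push in steps.

move_arm --pt "0 0 -40 0 0 0" --pt "0 0 -80 0 0 0" --pt "0 0 -112 0 0 0" --pt "0 0 -112 0 0 0" --pt "-5 18 -112 0 0 0" --pt "-7 24 -112 0 0 0" --pt "-7 24 -112 0 0 0"

```text
time_s: 3.15
tool_pos: [0.6476, -0.1471, 0.0307]
tcp_rot: [0.604, 0.797, 0.0, 0.001]
wrist_force: [0.1, -0.8, -0.1]
grip_width: -0.0001
finger_force: 0.0
```

move_arm --pt "-3 10 0 0 0 0" --pt "-6 20 0 0 0 0" --pt "-8 30 0 0 0 0" --pt "-11 40 0 0 0 0" --pt "-13 46 0 0 0 0" --pt "-13 46 0 0 0 0"

```text
time_s: 3.9
tool_pos: [0.6344, -0.1022, 0.0299]
tcp_rot: [0.604, 0.797, -0.0, 0.001]
wrist_force: [2.5, -5.3, 1.7]
grip_width: -0.0001
finger_force: 2.7
```

move_arm --pt "-2 8 0 0 0 0" --pt "-4 14 0 0 0 0" --pt "-5 18 0 0 0 0" --pt "-5 18 0 0 0 0"

```text
time_s: 4.4
tool_pos: [0.6294, -0.0846, 0.03]
tcp_rot: [0.604, 0.797, -0.0, 0.001]
wrist_force: [0.8, -8.6, 2.4]
grip_width: 0.0002
finger_force: 3.9
```

move_arm --pt "-1 2 0 0 0 0" --pt "-1 4 0 0 0 0" --pt "-1 4 0 0 0 0"

```text
time_s: 4.78
tool_pos: [0.6288, -0.0823, 0.0301]
tcp_rot: [0.604, 0.797, -0.001, 0.002]
wrist_force: [3.4, -19.2, 0.1]
grip_width: -0.0003
finger_force: 9.4
```

The force has risen to 19 N with little motion, so the plunger is at its stop. I'll withdraw straight back, lift and look.

move_arm --pt "8 -28 0 0 0 0" --pt "16 -56 0 0 0 0" --pt "23 -84 0 0 0 0" --pt "30 -105 0 0 0 0" --pt "30 -105 30 0 0 0" --pt "30 -105 80 0 0 0" --pt "30 -105 120 0 0 0" --pt "30 -105 120 0 0 0"

```text
time_s: 5.78
tool_pos: [0.6593, -0.1849, 0.1532]
tcp_rot: [0.604, 0.797, 0.001, 0.003]
wrist_force: [-0.2, -0.9, -0.2]
grip_width: 0.0003
finger_force: 0.0
```

Run:
```python
from h import *
a=save("top","t4.png")[110:260,180:330]; b=save("scene","s4.png")[140:250,180:330]
cv2.imwrite("pics/c4.png",np.hstack([cv2.resize(a,(400,400),interpolation=2),cv2.resize(b,(400,293),interpolation=2).copy() if 0 else cv2.copyMakeBorder(cv2.resize(b,(400,293),interpolation=2),0,107,0,0,0)]))
```

```text
(no output)
```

View pics/c4.png

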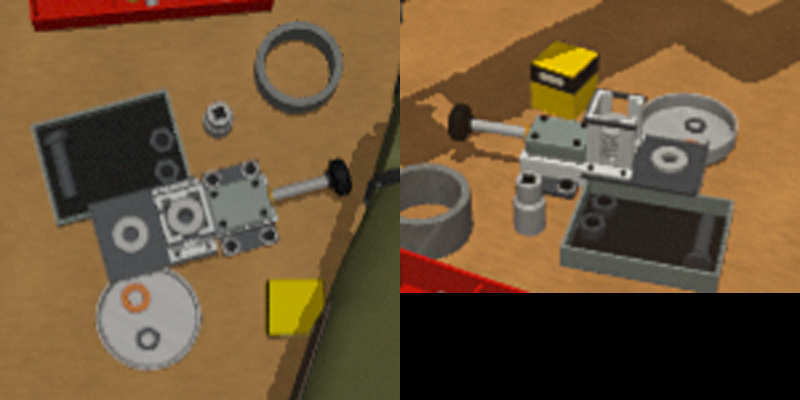

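The plunger is back out. One washer lies on the plate at (130,234) in the left panel, and the stack is intact.

Run:
```python
from h import *
im=cv2.imread("pics/t4.png"); g=cv2.cvtColor(im,cv2.COLOR_BGR2GRAY)
m=(g>110).astype(np.uint8); m2=np.zeros_like(m); cv2.circle(m2,(229,198),8,1,-1)
ys,xs=np.nonzero(m*m2); print(len(xs),xs.mean(),ys.mean())
w=ray("top",[(xs.mean(),ys.mean())],.04)[0]*1000
y=np.radians(105.9); X=np.array([np.cos(y),np.sin(y)]);Y=np.array([-X[1],X[0]]); o=np.array([594,40.])
print("washer",w,"feeder",(w[:2]-o)@X,(w[:2]-o)@Y)
s=r.get_state()["tool_pos"]*1000
for d in(60,33,-10,-40):
    t=w[:2]+Y*d; print(d,t,"shift",t-s[:2])
print(s)
```

```text
117 228.52136752136752 197.3846153846154
washer [577.80066101  95.86037706  40.        ] feeder 58.16119043956743 0.2761082361394142
60 [520.09618244  79.42282394] shift [-137.80426408  263.96343774]
33 [546.0631978   86.81972284] shift [-111.83724872  271.36033664]
-10 [587.41807411  98.59996925] shift [-70.48237241 283.14058304]
-40 [616.27031339 106.81874581] shift [-41.63013312 291.35935961]
[ 657.90044652 -184.5406138   148.86868466]
```

move_arm --pt "-23 44 0 0 0 0" --pt "-46 88 0 0 0 0" --pt "-69 132 0 0 0 0" --pt "-92 176 0 0 0 0" --pt "-115 220 0 0 0 0" --pt "-138 264 0 0 0 0" --pt "-138 264 -35 0 0 0" --pt "-138 264 -70 0 0 0" --pt "-138 264 -105 0 0 0" --pt "-138 264 -105 0 0 0" --pt "-138 264 -105 0 0 0"

```text
time_s: 7.25
tool_pos: [0.5204, 0.0792, 0.0449]
tcp_rot: [0.604, 0.797, 0.0, 0.0]
wrist_force: [-0.4, -0.6, -0.2]
grip_width: 0.0001
finger_force: 0.0
```

Run:
```python
from h import *
s=r.get_state(); print(s["time_s"],s["tool_pos"].round(4),s["wrist_force"].round(1))
b=save("scene","s5.png")[110:250,200:360]
cv2.imwrite("pics/c5.png",cv2.resize(b,(640,560),interpolation=2))
```

```text
7.25 [0.5204 0.0792 0.0449] [-0.4 -0.6 -0.2]
```

View pics/c5.png

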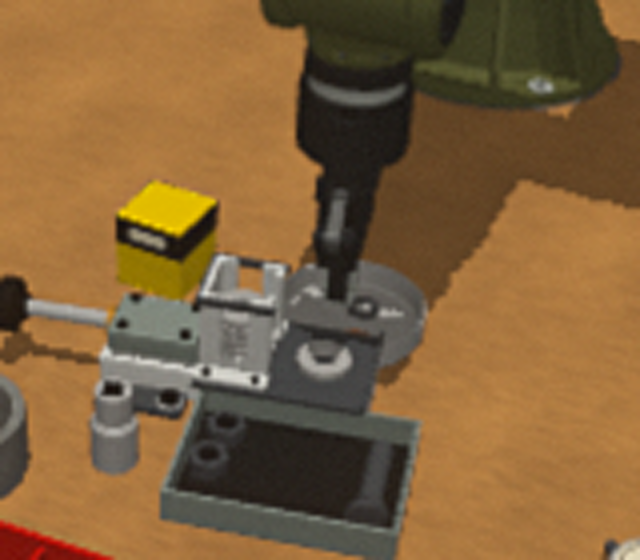

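The closed fingertips are in line with the washer, on the dish side of the plate (tip at (340,290), washer at (325,357)). Next I lower them and push slowly.

move_arm --pt "0 0 -5 0 0 0" --pt "0 0 -10 0 0 0" --pt "0 0 -10 0 0 0" --pt "10 3 -10 0 0 0" --pt "19 6 -10 0 0 0" --pt "29 8 -10 0 0 0" --pt "38 11 -10 0 0 0" --pt "44 13 -10 0 0 0" --pt "50 14 -10 0 0 0" --pt "50 14 -10 0 0 0"

```text
time_s: 8.55
tool_pos: [0.5704, 0.0931, 0.0342]
tcp_rot: [0.604, 0.797, 0.0, 0.0]
wrist_force: [-0.3, -0.1, -0.3]
grip_width: -0.0001
finger_force: 0.0
```

Run:
```python
from h import *
s=r.get_state(); print(s["time_s"],s["tool_pos"].round(4),s["wrist_force"].round(1))
b=save("scene","s6.png")[110:250,200:360]
cv2.imwrite("pics/c6.png",cv2.resize(b,(640,560),interpolation=2))
```

```text
8.55 [0.5704 0.0931 0.0342] [-0.3 -0.1 -0.3]
```

View pics/c6.png

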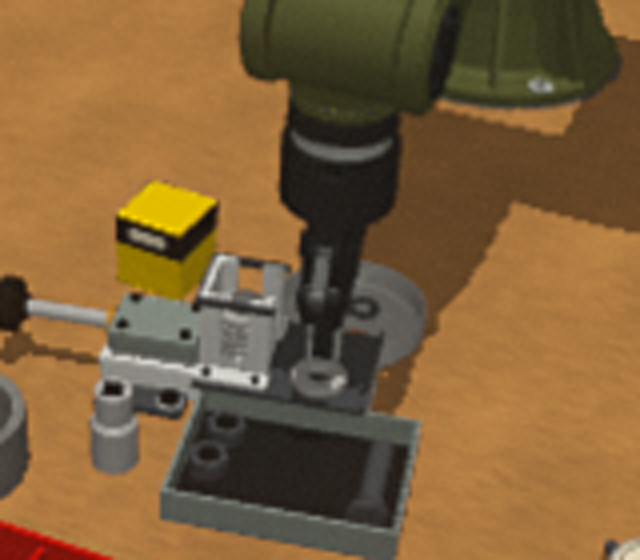

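The washer is moving squarely ahead of the finger, at about (318,378), so I continue over the tray edge, then withdraw up and back.

move_arm --pt "8 2 0 0 0 0" --pt "16 5 0 0 0 0" --pt "24 7 0 0 0 0" --pt "32 9 0 0 0 0" --pt "39 11 0 0 0 0" --pt "46 13 0 0 0 0" --pt "46 13 0 0 0 0" --pt "46 13 20 0 0 0" --pt "46 13 60 0 0 0" --pt "16 43 110 0 0 0" --pt "-24 83 110 0 0 0" --pt "-64 123 110 0 0 0"

```text
time_s: 10.1
tool_pos: [0.5051, 0.2171, 0.1465]
tcp_rot: [0.604, 0.797, 0.001, 0.001]
wrist_force: [0.8, 0.0, 0.2]
grip_width: 0.0
finger_force: 0.0
```

Run:
```python
from h import *
s=r.get_state(); print(s["time_s"],s["tool_pos"].round(4),s["wrist_force"].round(1))
a=save("top","t7.png")[110:260,180:330]; b=save("scene","s7.png")[110:250,180:340]
cv2.imwrite("pics/c7.png",np.hstack([cv2.resize(a,(400,400),interpolation=2),cv2.resize(b,(400,400),interpolation=2)]))
```

```text
10.1 [0.5051 0.2171 0.1465] [0.8 0.  0.2]
```

View pics/c7.png

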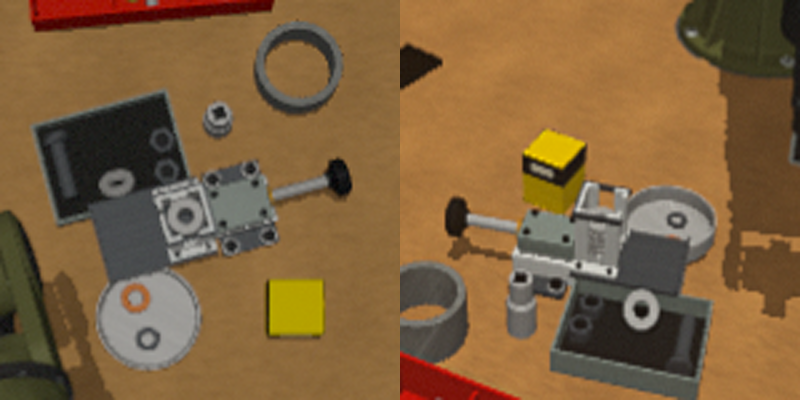

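The washer is in the tray but looks tilted, perhaps leaning on the plate edge or the near wall. I'll triangulate its centre.

Run:
```python
from h import *
def cen(im,c,rad):
    g=cv2.cvtColor(im,cv2.COLOR_BGR2GRAY); k=np.zeros_like(g); cv2.circle(k,c,rad,1,-1)
    m=((g>95)*k).astype(np.uint8); n,l,s,_=cv2.connectedComponentsWithStats(m); i=1+s[1:,4].argmax()
    cs,_=cv2.findContours((l==i).astype(np.uint8),0,2); e=cv2.fitEllipse(cs[0]); print(e,s[i]); return e[0]
a=cen(cv2.imread("pics/t7.png"),(224,178),9); b=cen(cv2.imread("pics/s7.png"),(276,219),11)
A0,A1=ray("top",[a],.1)[0],ray("top",[a],0)[0]; B0,B1=ray("scene",[b],.1)[0],ray("scene",[b],0)[0]
u=A1-A0; v=B1-B0; st=np.linalg.lstsq(np.c_[u,-v],B0-A0,rcond=None)[0]
P=A0+u*st[0];Q=B0+v*st[1]; print(P*1000,Q*1000)
y=np.radians(105.9); X=np.array([np.cos(y),np.sin(y)]);Y=np.array([-X[1],X[0]]); w=((P+Q)/2*1000)[:2]-[594,40]
print("feeder",w@X,w@Y,"rel tray y",w@Y+87)
```

```text
((223.28578186035156, 178.25091552734375), (8.307562828063965, 11.737049102783203), 75.74334716796875) [217 174  13   9  73]
((276.1092529296875, 217.70529174804688), (13.522130966186523, 13.803803443908691), 0.7418632507324219) [269 211  15  14 133]
[633.76088055 111.78881913  20.87163853] [634.03823569 111.13746624  20.88333425]
feeder 57.798204659721755 -57.9510400107502 rel tray y 29.048959989249802
```

Run:
```python
from h import *
im=save("scene","s8.png")
cv2.imwrite("pics/c8.png",cv2.resize(im[185:255,235:320],(729,600),interpolation=2))
```

```text
(no output)
```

View pics/c8.png

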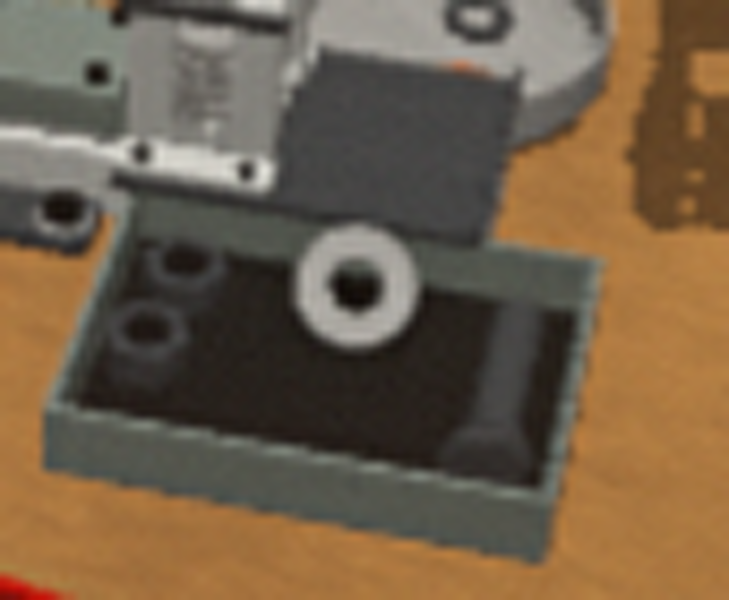

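The centre is about 29 mm from the tray's mid-line (limit 50) and about 19 mm up. Even upright, the washer's centre could not exceed 22 mm, against the 24 mm limit. It leans against the plate edge, so I'll let a second pass and check that it is at rest.

move_arm --pt "0 0 20 0 0 0" --pt "0 0 20 0 0 0" --pt "0 0 20 0 0 0" --pt "0 0 20 0 0 0" --pt "0 0 20 0 0 0" --pt "0 0 20 0 0 0" --pt "0 0 20 0 0 0" --pt "0 0 20 0 0 0"

```text
time_s: 11.25
tool_pos: [0.5062, 0.2162, 0.1643]
tcp_rot: [0.604, 0.797, 0.0, 0.0]
wrist_force: [0.4, -0.2, -0.4]
grip_width: -0.0003
finger_force: 0.0
```

Run:
```python
from h import *
a=cv2.imread("pics/s8.png"); b=save("scene","s9.png"); a0=cv2.imread("pics/s7.png")
for x,y in((a0,a),(a,b)):
    d=cv2.absdiff(cv2.GaussianBlur(x,(3,3),0),cv2.GaussianBlur(y,(3,3),0))[185:255,235:320]; print(d.max(),d.mean())
if d.max()<30: print(r.job_done())
```

```text
31 0.7506442577030812
56 0.9686274509803922
```

Run:
```python
from h import *
a=cv2.imread("pics/s9.png"); b=save("scene","s10.png"); s8=cv2.imread("pics/s8.png")
for x,y in((s8,a),(a,b)):
    d=cv2.absdiff(cv2.GaussianBlur(x,(3,3),0),cv2.GaussianBlur(y,(3,3),0)).max(2)[185:255,235:320]; q=np.argwhere(d>20); print(d.max(),len(q),(q[:,::-1]+[235,185]).tolist()[:25])
def e(im):
    g=cv2.cvtColor(im,cv2.COLOR_BGR2GRAY);k=np.zeros_like(g);cv2.circle(k,(276,219),11,1,-1)
    m=((g>95)*k).astype(np.uint8);ys,xs=np.nonzero(m);return xs.mean(),ys.mean(),len(xs)
for n in("s7","s8","s9","s10"): print(e(cv2.imread(f"pics/{n}.png")))
```

```text
56 80 [[310, 185], [311, 185], [310, 186], [311, 186], [310, 187], [311, 187], [310, 188], [311, 188], [310, 189], [311, 189], [309, 190], [310, 190], [311, 190], [309, 191], [310, 191], [311, 191], [309, 192], [310, 192], [311, 192], [309, 193], [310, 193], [311, 193], [310, 194], [314, 194], [315, 194]]
3 0 []
(np.float64(276.2105263157895), np.float64(217.49624060150376), 133)
(np.float64(276.27272727272725), np.float64(217.5530303030303), 132)
(np.float64(276.15671641791045), np.float64(217.50746268656715), 134)
(np.float64(276.2651515151515), np.float64(217.49242424242425), 132)
```

The differences are only the arm's shadow, and the washer is at rest.

```bash
python3 -c "
from bench import r; print(r.job_done())"
```

```text
the job is handed in; nothing more can be done
None
```

I handed the job in: one press brought out one washer, now at rest inside the kit tray but leaning on the landing plate's edge rather than flat, with the plunger back out, the other washers in the magazine and no bystander seen to have moved; no verdict came back.

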